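# Match the set slide gauges to their guitar blanks

## Task

Four wooden slide gauges lie on the guitar maker's bench. Three are pulled out, each set to the length of one of the three rosewood blanks on the job trays: lay each of these flat and lengthwise in the walled lane of the tray whose blank matches its gap, either way round, without changing its setting. Leave the gauge that is pushed home where it lies.

Things in the scene. Friction and masses are not known exactly. Their poses are not given: they have to be found in the camera images.
- gauge_short: Wooden slide gauge. Pale beam 120 (own x) x 18 x 14 mm high, red-brown fixed head 14 x 30 x 26 mm high at its -x end, red-brown slide block 26 x 30 (y) x 42 mm high riding over the beam, centre at x = gap - 33 mm. Undersides flush; about 150 g; can be lifted by the slide. Origin: underside, mid-beam, z up. Pulled out: gap between head and slide about 24 mm.
- gauge_short_slide (a joint): Slide of gauge_short: the gap between head and slide in m, 0 = pushed home against the head, up to 0.080; starts at 0.022 to 0.026. Friction: about 8 N shifts it.
- gauge_medium: Wooden slide gauge. Pale beam 120 (own x) x 18 x 14 mm high, red-brown fixed head 14 x 30 x 26 mm high at its -x end, red-brown slide block 26 x 30 (y) x 42 mm high riding over the beam, centre at x = gap - 33 mm. Undersides flush; about 150 g; can be lifted by the slide. Origin: underside, mid-beam, z up. Pulled out: gap between head and slide about 48 mm.
- gauge_medium_slide (a joint): Slide of gauge_medium: the gap between head and slide in m, 0 = pushed home against the head, up to 0.080; starts at 0.046 to 0.050. Friction: about 8 N shifts it.
- gauge_long: Wooden slide gauge. Pale beam 120 (own x) x 18 x 14 mm high, red-brown fixed head 14 x 30 x 26 mm high at its -x end, red-brown slide block 26 x 30 (y) x 42 mm high riding over the beam, centre at x = gap - 33 mm. Undersides flush; about 150 g; can be lifted by the slide. Origin: underside, mid-beam, z up. Pulled out: gap between head and slide about 72 mm.
- gauge_long_slide (a joint): Slide of gauge_long: the gap between head and slide in m, 0 = pushed home against the head, up to 0.080; starts at 0.070 to 0.074. Friction: about 8 N shifts it.
- gauge_shut: Wooden slide gauge. Pale beam 120 (own x) x 18 x 14 mm high, red-brown fixed head 14 x 30 x 26 mm high at its -x end, red-brown slide block 26 x 30 (y) x 42 mm high riding over the beam, centre at x = gap - 33 mm. Undersides flush; about 150 g; can be lifted by the slide. Origin: underside, mid-beam, z up. Pushed home: gap 0 to 2 mm. It stays where it lies.
- tray_short: Plywood job tray, 156 x 93 mm, fixed to the bench. Gauge lane 144 (own x) x 54 mm inside, centred on the origin (underside); floor 4 mm thick, walls 5 to 6 mm thick, their tops 12 mm above the bench. On the ledge along its -y side (y -32 to -60 mm) is glued a dark rosewood blank, 24 mm long (along x), 20 wide, top 12 mm above the bench. Trays differ only in blank length.
- tray_medium: Plywood job tray, 156 x 93 mm, fixed to the bench. Gauge lane 144 (own x) x 54 mm inside, centred on the origin (underside); floor 4 mm thick, walls 5 to 6 mm thick, their tops 12 mm above the bench. On the ledge along its -y side (y -32 to -60 mm) is glued a dark rosewood blank, 48 mm long (along x), 20 wide, top 12 mm above the bench. Trays differ only in blank length.
- tray_long: Plywood job tray, 156 x 93 mm, fixed to the bench. Gauge lane 144 (own x) x 54 mm inside, centred on the origin (underside); floor 4 mm thick, walls 5 to 6 mm thick, their tops 12 mm above the bench. On the ledge along its -y side (y -32 to -60 mm) is glued a dark rosewood blank, 72 mm long (along x), 20 wide, top 12 mm above the bench. Trays differ only in blank length.
Things that resemble listed ones, but are neither listed nor needed, are in the scene too. Leave any turquoise look-alike of the gauge_long alone.

How it is judged (in metres and radians):
At the end, for the whole second after the job is handed in: Each pulled-out gauge lies flat, right side up, at rest on the lane floor of its matching tray: within 16 mm of the lane's centre along and across, lengthwise within 0.3 rad, gap within 7 mm of its blank's length (24, 48, 72 mm). The shut gauge never moved over 15 mm (x of gauge_short in the frame of tray_short between -0.016 and 0.016 m and y of gauge_short in the frame of tray_short between -0.016 and 0.016 m and z of gauge_short in the frame of tray_short between 0.001 and 0.008 m and angle between each of gauge_short, gauge_medium, gauge_long's own z axis and vertical below 0.06 rad and angle between the x axis of gauge_short and the x axis of tray_short, either way round below 0.3 rad and value of joint gauge_short_slide between 0.017 and 0.031 m and linear speed of each of gauge_short, gauge_medium, gauge_long below 0.02 m/s and angular speed of each of gauge_short, gauge_medium, gauge_long below 0.2 rad/s and x of gauge_medium in the frame of tray_medium between -0.016 and 0.016 m and y of gauge_medium in the frame of tray_medium between -0.016 and 0.016 m and z of gauge_medium in the frame of tray_medium between 0.001 and 0.008 m and angle between the x axis of gauge_medium and the x axis of tray_medium, either way round below 0.3 rad and value of joint gauge_medium_slide between 0.041 and 0.055 m and x of gauge_long in the frame of tray_long between -0.016 and 0.016 m and y of gauge_long in the frame of tray_long between -0.016 and 0.016 m and z of gauge_long in the frame of tray_long between 0.001 and 0.008 m and angle between the x axis of gauge_long and the x axis of tray_long, either way round below 0.3 rad and value of joint gauge_long_slide between 0.065 and 0.079 m); the robot touches nothing.
It fails at once if the gauge that is pushed home is moved more than 15 mm (distance of gauge_shut from where it was at the start of the episode above 0.015 m).
It also fails if it takes over 112 s, if anything falls off the work surface, if the arm or the gripper's body presses on something with over 40 N, if the wrist force passes 120 N, or if a joint passes its speed limit or range.

## Robot

A 6-joint arm with a two-finger parallel gripper is mounted at the origin on the work surface. World frame = base frame: x ahead of the robot, y to its left, z up, the work surface at z = 0. Lengths are in m, angles in degrees, forces in N, time in s.
With the tool pointing down it reaches from about 0.375 to 0.75 m from the base axis. Payload 9 kg.
Tool frame: the origin (TCP) lies midway between the tips of the shut fingers; the grasp point (between the pads) lies 19 mm behind it; z points along the fingers, y is the line along which they close (so a half turn about z gives the same grasp; the last joint's range is limited). The gripper opens to 85 mm and grips with 20 to 120 N. Pads are 22 mm wide; open, the fingers measure 114 mm over their backs; the gripper's body (76 mm by 85 mm) begins 54 mm behind the grasp point. The pads swing forward as they close: fully open they stand 13 mm farther back than shut.
Start: joints at [56.511, 5.964, 5.575, 89.605, 0, 77.527], TCP at [0.215, 0.56, 0.231] pointing down, gripper open.
Joint ranges: [-171.21, 171.21], [-48.23, 106.86], [-62.78, 66.21], [-105.2, 120.99], [-86.42, 89.51], [-180, 180]. Speed limits (degrees/s): [127.2, 127.2, 147.25, 180, 180, 180].

## Interface

Orientations are given as a 3x3 rotation matrix whose columns are the frame's x, y, z axes.
In Python, from station import get_obs, read_camera, job_done gives the robot as it stands. The module is installed in compiled form; this text tells all that it offers.
- The arm moves only by the tool send_rows, never from a script. Its argument "plan" is a list that holds one entry, the list of rows, each a list of 6 numbers: the shift along the world's x, y, z each as a share of 500 mm, from -1 to 1, then the turn, a rotation vector about the world's x, y, z each as a share of 0.08 rad, from -1 to 1. A call has 1 to 12 rows; each row shifts and turns the commanded pose from where the row before left it; what a row does not reach is not made up. A row lasts 1/12 s, in which the tool goes at most 41.7 mm and 7.16 degrees, less where a joint would pass 70% of its speed; a pose out of reach is approached as far as the arm can. A call with a number of a shift or a turn outside -1 to 1 is refused whole. A call with a gripper value outside its range is refused whole. "grip" is the opening, from 0 (shut) to 1 (fully open), set as the call begins (left out, the last holds). The fingers move at their own pace and stop on an object; "grip_force" is the grip in N (left out, the last holds). Time passes only in rows, so rows that do not move let the fingers close. It gives the time, the measured TCP pose, the force, the opening and the grip force at its end, in the units of the state.
- get_obs(): the state, without advancing time (a new reading comes with each control period).
- read_camera(name): name is "side" or "top"; returns a dict with "image" (400x640x3 uint8, red, green, blue), "camera_matrix" (3x3 intrinsics, pixels), "R" (3x3) and "t" (3): a world point X has camera coordinates R X + t. Camera axes: x right, y down, z forward; pixel columns grow to the right and rows downward; lengths in m; the calibration is good to about 2 mm. A picture is of the moment at which its call begins. There is no depth.
- job_done(): hands the job in; it is judged then, once.
The state is a dict: "time_s": time; "joint_pos": joint angles; "dq": joint speeds; "joint_torque": joint torques, N m; "eef_pos": TCP position; "eef_rot": TCP orientation; "force": force on the tool from outside, world axes, zero at the start; "torque": the same for the moment, N m; "width": opening from 0.0 (shut) to 1.0 (fully open); "grasp_force": force on a finger pad.
Only numpy, scipy, OpenCV 4.12 (cv2) and the standard library are available. Lean on these libraries where they do the work, as an engineer would, in place of code of your own. Each camera call takes 0.05 s, during which the arm holds its last target. There are 200 camera calls.

## Working session

There is one attempt and no reset: what is moved stays moved. The work goes in short steps, Python scripts to look and compute and a tool call to move; the robot and the scene stay as the last step left them, time stands still between calls to the robot, and variables do not carry over. Pictures are saved under pics/ and viewed, at most 14 in all, crops included, and the job is handed in when it is done.

Besides the shell and the picture viewer there is one more tool, called after "Request:" as name(argument=value, ...) on one line, values as JSON. send_rows: Moves the arm, as the interface text tells. Its arguments: {"type":"object","properties":{"plan":{"type":"array"},"grip":{"type":"number"},"grip_force":{"type":"number"}},"required":["plan"]}

```bash
mkdir -p pics; cat > h.py <<'E'
import numpy as np,cv2
from station import get_obs,read_camera,job_done
def snap(cam,name,crop=None,s=1):
    c=read_camera(cam); im=cv2.cvtColor(c["image"],cv2.COLOR_RGB2BGR)
    cv2.imwrite(f"pics/{name}_raw.png",im); np.savez(f"pics/{cam}.npz",K=c["camera_matrix"],R=c["R"],t=c["t"])
    save(im,name,crop,s)
def save(im,name,crop=None,s=1):
    if crop: x0,y0,x1,y1=crop; im=im[y0:y1,x0:x1]
    cv2.imwrite(f"pics/{name}.png",cv2.resize(im,None,fx=s,fy=s,interpolation=cv2.INTER_CUBIC))
def px(cam,uv,z):
    d=np.load(f"pics/{cam}.npz"); r=d["R"].T@np.linalg.inv(d["K"])@np.array([*uv,1.]); o=-d["R"].T@d["t"]
    return (o+r*(z-o[2])/r[2])[:2]
E
python3 - <<'E'
from h import *
snap("top","t0",None,1.25); snap("side","s0",None,1.25)
for c in("top","side"):
    d=np.load(f"pics/{c}.npz"); print(c,d["K"].tolist(),(-d["R"].T@d["t"]).round(3),d["R"].round(2).tolist())
o=get_obs();print(o["time_s"],o["eef_pos"],np.round(o["eef_rot"],3).tolist(),o["width"])
E
```

```text
top [[406.95168960293523, 0.0, 320.6014406181232], [0.0, 406.95168960293523, 199.86195877482984], [0.0, 0.0, 1.0]] [0.359 0.003 0.88 ] [[0.02, -1.0, 0.0], [-0.99, -0.02, -0.16], [0.16, -0.0, -0.99]]
side [[396.13349866702316, 0.0, 318.6826024141331], [0.0, 396.13349866702316, 202.39206449924498], [0.0, 0.0, 1.0]] [ 0.199 -0.668  0.732] [[0.92, -0.4, 0.01], [-0.27, -0.63, -0.73], [0.3, 0.66, -0.69]]
0.1 [0.21499666 0.55982917 0.23060605] [[-0.933, 0.359, -0.001], [0.359, 0.933, -0.001], [0.0, -0.001, -1.0]] 0.9995967578068473
```

View pics/t0.png

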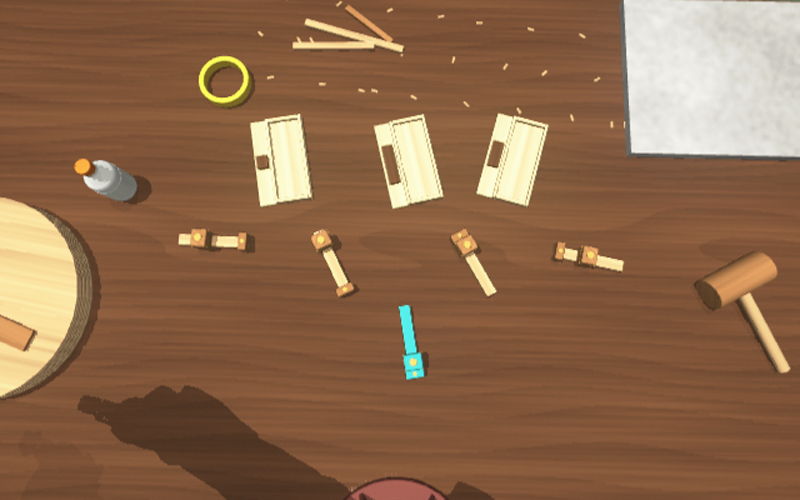

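View pics/s0.png

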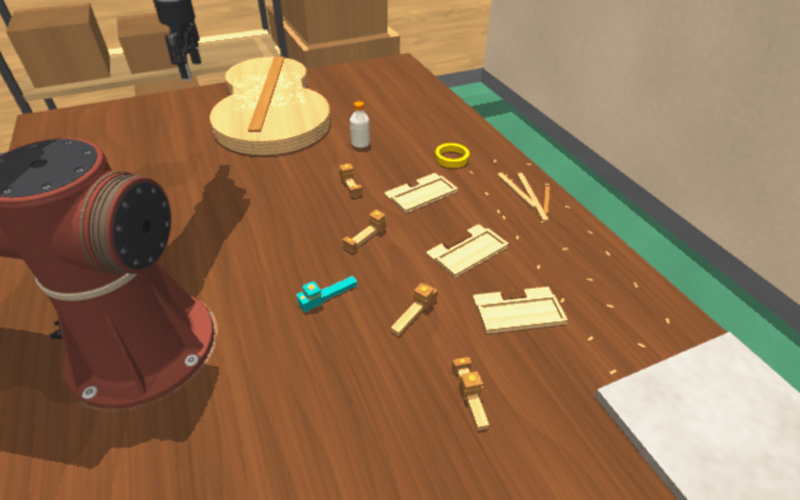

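The top view (800 px wide) shows three trays and four red-brown gauges.

- **Trays:** left (283,160) has the short blank, middle (408,160) the long one, right (513,160) the medium one.
- **Gauges:** A (213,240) looks medium, B (333,262) long, C (475,262) shut and D (590,257) short.
- **Look-alike:** the turquoise one is at (412,342), and I'll leave it alone.

I'll confirm these in enlarged crops.

```bash
python3 - <<'E'
from h import *
im=cv2.imread("pics/t0_raw.png")
save(im,"cl",(135,88,335,238),4); save(im,"cr",(325,88,525,238),4)
E
```

```text
(no output)
```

View pics/cl.png

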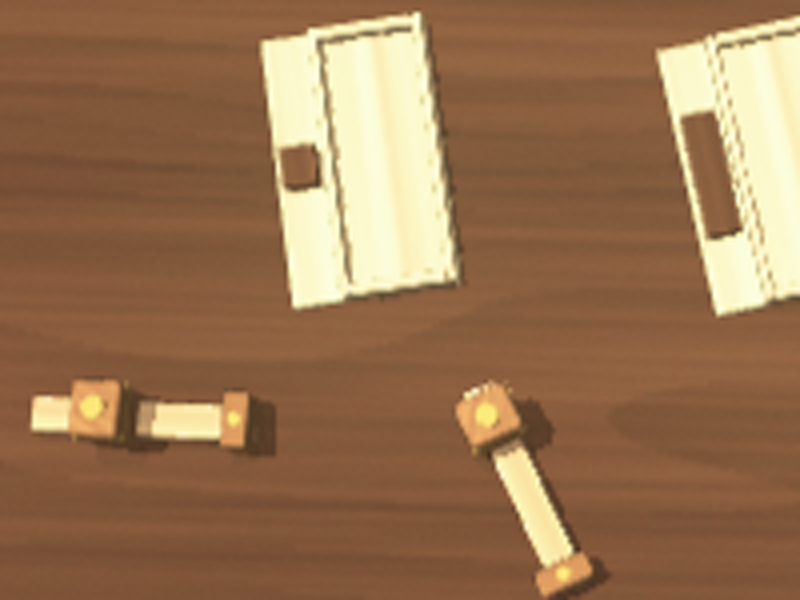

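View pics/cr.png

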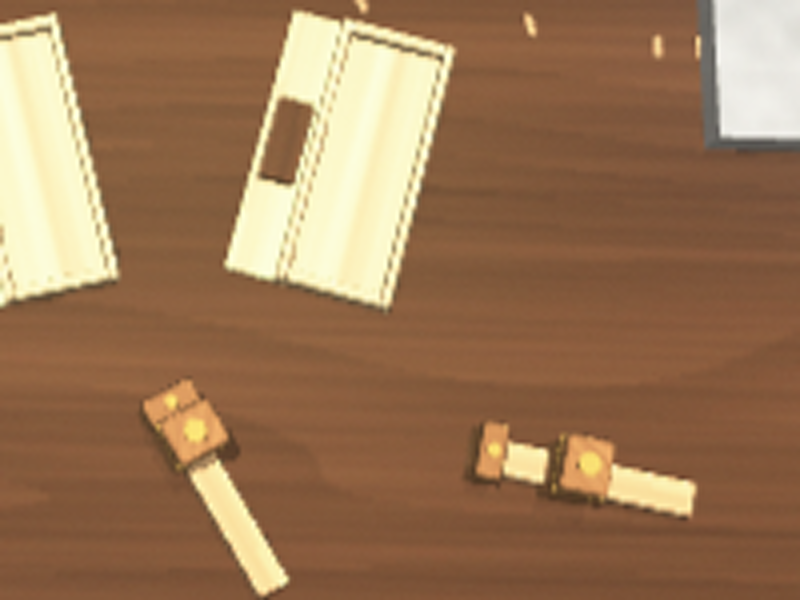

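The crops confirm it: A is medium (wide gap), B is long (slide at the beam's end), C is shut (no gap) and D is short. The blanks are left short, middle long, right medium. Next I'll turn the pixels into poses.

```bash
cat > m.py <<'E'
from h import *
L=lambda u,v,z:px("top",((u+.5)/4-.5+135,(v+.5)/4-.5+88),z)
Rr=lambda u,v,z:px("top",((u+.5)/4-.5+325,(v+.5)/4-.5+88),z)
ang=lambda d:np.degrees(np.arctan2(d[1],d[0]))
G={"medium":(L(97,408,.042),L(236,420,.026)),"long":(L(488,416,.042),L(564,575,.026)),
"shut":(Rr(196,428,.042),Rr(170,400,.026)),"short":(Rr(588,466,.042),Rr(492,452,.026))}
T={"short":([L(312,30,.012),L(420,15,.012),L(458,283,.012),L(348,298,.012)],L(299,167,.012)),
"long":([L(708,38,.012),Rr(55,15,.012),Rr(117,277,.012),L(772,300,.012)],L(712,175,.012)),
"medium":([Rr(346,20,.012),Rr(453,46,.012),Rr(388,308,.012),Rr(283,282,.012)],Rr(287,141,.012))}
if __name__=="__main__":
  o=get_obs(); y=np.array(o["eef_rot"])[:,1]; print("toolyaw(y)",ang(y))
  for k,(s,h) in G.items(): print(k,"slide",s.round(4),"head",h.round(4),"dist",np.linalg.norm(s-h).round(4),"xang",ang(s-h).round(1))
  for k,(c,b) in T.items():
    c=np.array(c); m=c.mean(0); ax=(c[0]+c[1]-c[2]-c[3])/2; w=(c[1]+c[2]-c[0]-c[3])/2
    print(k,m.round(4),"len",np.linalg.norm(ax).round(4),"wid",np.linalg.norm(w).round(4),"ang",ang(ax).round(1),"widang+90",ang(w).round(1)+90,"blankdist",np.linalg.norm(b-m).round(4))
    if k in G:
      s,h=G[k]; off={"short":-.009,"medium":.015,"long":.039}[k]; u=ax/np.linalg.norm(ax)
      for sg in(1,-1): print("   place slide",(m+sg*off*u).round(4),"turn",round((ang(sg*u)-ang(s-h)+180)%360-180,1))
E
python3 m.py
```

```text
toolyaw(y) 68.98425198829901
medium slide [0.5055 0.3409] head [0.5035 0.273 ] dist 0.0679 xang 88.3
long slide [0.506  0.1367] head [0.4251 0.0954] dist 0.0908 xang 27.0
shut slide [ 0.5054 -0.1079] head [ 0.523  -0.0961] dist 0.0212 xang -146.2
short slide [ 0.49   -0.3123] head [ 0.4989 -0.2675] dist 0.0457 xang -101.2
short [0.6571 0.2059] len 0.1571 wid 0.0608 ang 10.8 widang+90 9.599999999999994 blankdist 0.0475
   place slide [0.6483 0.2042] turn 111.9
   place slide [0.6659 0.2076] turn -68.1
long [ 0.6619 -0.0207] len 0.1555 wid 0.0605 ang 14.0 widang+90 14.099999999999994 blankdist 0.0462
   place slide [ 0.6998 -0.0113] turn -13.0
   place slide [ 0.6241 -0.0302] turn 167.0
medium [ 0.6627 -0.2071] len 0.1572 wid 0.0603 ang -13.9 widang+90 -13.099999999999994 blankdist 0.0463
   place slide [ 0.6773 -0.2107] turn -102.3
   place slide [ 0.6481 -0.2035] turn 77.7
```

Request:
send_rows(plan=[[[0.04,-0.03,0,0,0,-1],[0.04,-0.03,0,0,0,-1],[0.04,-0.03,0,0,0,-1],[0.04,-0.03,0,0,0,-1],[0.04,-0.03,0,0,0,-1],[0.04,-0.03,0,0,0,-1],[0.04,-0.03,0,0,0,-1],[0.04,-0.03,0,0,0,-1],[0.04,-0.03,0,0,0,-1],[0.04,-0.03,0,0,0,-1],[0.04,-0.03,0,0,0,-1],[0.04,-0.03,0,0,0,-1]]], grip=1, grip_force=60)

```text
time_s: 1.1
eef_pos: [0.4559, 0.3792, 0.2309]
eef_rot: [[-0.238, 0.971, -0.001], [0.971, 0.238, -0.0], [-0.0, -0.001, -1.0]]
force: [0.0, -0.1, 0.3]
width: 1.002
grasp_force: 0.0
```

Request:
send_rows(plan=[[[0.02,-0.015,-0.03,0,0,-0.86],[0.02,-0.015,-0.03,0,0,-0.86],[0.02,-0.015,-0.03,0,0,-0.86],[0.02,-0.015,-0.03,0,0,-0.86],[0.021,-0.018,-0.03,0,0,0],[0,0,-0.03,0,0,0],[0,0,-0.03,0,0,0],[0,0,-0.03,0,0,0],[0,0,-0.03,0,0,0],[0,0,-0.03,0,0,0],[0,0,0,0,0,0],[0,0,0,0,0,0]]])

```text
time_s: 2.1
eef_pos: [0.5048, 0.3408, 0.0805]
eef_rot: [[0.031, 1.0, -0.002], [1.0, -0.031, -0.001], [-0.001, -0.002, -1.0]]
force: [-0.3, 0.7, 0.4]
width: 1.001
grasp_force: 0.0
```

```bash
python3 - <<'E'
from h import *
o=get_obs();print(o["joint_pos"],np.round(o["eef_rot"],3).tolist())
snap("side","s1",(230,100,350,190),5)
E
```

```text
[ 2.17370173e+01  9.24258771e+00 -6.60684400e+00  7.42788346e+01
 -2.92689958e-03  1.13524836e+02] [[0.031, 1.0, -0.002], [1.0, -0.031, -0.001], [-0.001, -0.002, -1.0]]
```

View pics/s1.png

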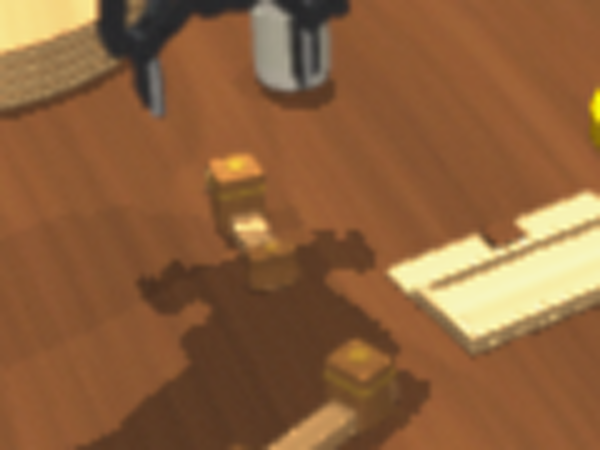

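The side crop shows the medium slide at (237,170), centred under the open fingers at (155,100) and (330,60). I'm descending to grip it.

Request:
send_rows(plan=[[[0,0,-0.022,0,0,0],[0,0,-0.022,0,0,0],[0,0,-0.022,0,0,0],[0,0,-0.022,0,0,0],[0,0,-0.022,0,0,0],[0,0,-0.022,0,0,0],[0,0,0,0,0,0],[0,0,0,0,0,0]]])

```text
time_s: 2.82
eef_pos: [0.505, 0.3408, 0.0143]
eef_rot: [[0.031, 1.0, -0.002], [1.0, -0.031, -0.001], [-0.001, -0.002, -1.0]]
force: [-0.2, 0.3, 0.0]
width: 1.001
grasp_force: 0.0
```

Request:
send_rows(plan=[[[0,0,0,0,0,0],[0,0,0,0,0,0],[0,0,0,0,0,0],[0,0,0,0,0,0],[0,0,0,0,0,0],[0,0,0,0,0,0],[0,0,0,0,0,0],[0,0,0,0,0,0],[0,0,0,0,0,0],[0,0,0,0,0,0]]], grip=0, grip_force=60)

```text
time_s: 3.65
eef_pos: [0.5061, 0.3413, 0.016]
eef_rot: [[0.031, 1.0, 0.001], [1.0, -0.031, 0.0], [0.0, 0.001, -1.0]]
force: [-0.3, 0.2, 5.4]
width: 0.341
grasp_force: 60.4
```

Request:
send_rows(plan=[[[0,0,0.02,0,0,0],[0,0,0.04,0,0,0],[0,0,0.04,0,0,0],[0,0,0.04,0,0,0],[0,0,0.04,0,0,0],[0,0,0.02,0,0,0],[0,0,0,0,0,0]]])

```text
time_s: 4.23
eef_pos: [0.507, 0.3417, 0.1182]
eef_rot: [[0.031, 1.0, 0.004], [1.0, -0.031, 0.001], [0.002, 0.004, -1.0]]
force: [0.1, -0.5, -1.4]
width: 0.344
grasp_force: 59.6
```

```bash
python3 - <<'E'
from h import *
snap("side","s2",(220,70,380,190),5)
E
```

```text
(no output)
```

View pics/s2.png

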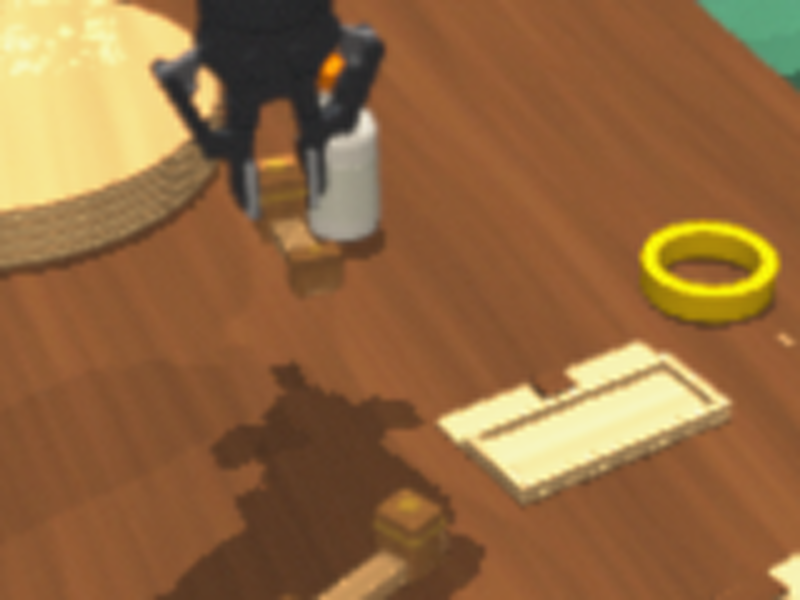

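The gauge is lifted level between the fingers (slide at (283,185), head at (315,270)). I'm carrying it to the right tray.

Request:
send_rows(plan=[[[0.0157,-0.0606,0,0,0,0.94],[0.0157,-0.0606,0,0,0,0.94],[0.0157,-0.0606,0,0,0,0.94],[0.0157,-0.0606,0,0,0,0.94],[0.0157,-0.0606,0,0,0,0.94],[0.0157,-0.0606,0,0,0,0.94],[0.0157,-0.0606,0,0,0,0.94],[0.0157,-0.0606,0,0,0,0.94],[0.0157,-0.0606,0,0,0,0.94],[0.0157,-0.0606,0,0,0,0.94],[0.0157,-0.0606,0,0,0,0.94],[0.0157,-0.0606,0,0,0,0.94]]])

```text
time_s: 5.28
eef_pos: [0.599, -0.0238, 0.1132]
eef_rot: [[-0.767, 0.641, -0.003], [0.641, 0.767, 0.001], [0.002, -0.001, -1.0]]
force: [-0.2, -0.1, -1.4]
width: 0.341
grasp_force: 59.6
```

Request:
send_rows(plan=[[[0.0157,-0.0606,0,0,0,0.94],[0.0157,-0.0606,0,0,0,0.94],[0.0157,-0.0606,0,0,0,0.94],[0.0157,-0.0606,0,0,0,0.94],[0.0157,-0.0606,0,0,0,0.94],[0.0157,-0.0606,0,0,0,0.94],[0,0,-0.04,0,0,0],[0,0,-0.04,0,0,0],[0,0,-0.03,0,0,0],[0,0,0,0,0,0],[0,0,0,0,0,0]]])

```text
time_s: 6.2
eef_pos: [0.6454, -0.2034, 0.0579]
eef_rot: [[-0.969, 0.246, -0.004], [0.246, 0.969, 0.002], [0.004, 0.001, -1.0]]
force: [-1.1, -0.4, -1.3]
width: 0.343
grasp_force: 59.7
```

Request:
send_rows(plan=[[[0.005,0,-0.02,0,0,0],[0,0,-0.02,0,0,0],[0,0,-0.01,0,0,0],[0,0,0,0,0,0],[0,0,0,0,0,0]]])

```text
time_s: 6.62
eef_pos: [0.6492, -0.2041, 0.035]
eef_rot: [[-0.969, 0.246, -0.001], [0.246, 0.969, 0.0], [0.001, 0.0, -1.0]]
force: [0.5, 0.4, -1.4]
width: 0.338
grasp_force: 59.7
```

```bash
python3 - <<'E'
from h import *
snap("side","s3",(350,180,470,270),5)
E
```

```text
(no output)
```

View pics/s3.png

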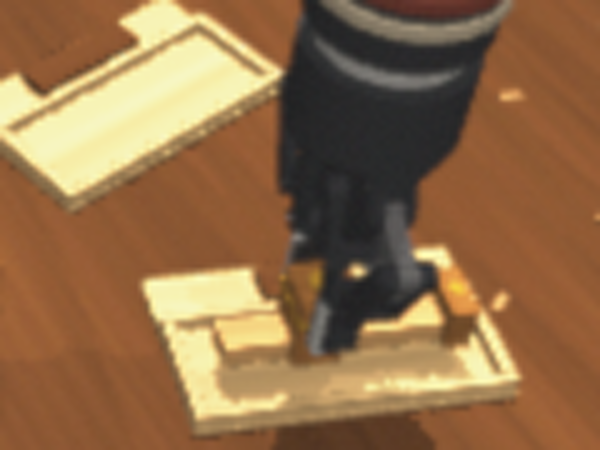

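The gauge hangs over the lane, lengthwise, with the beam end at (218,345) and the head at (465,310), both inside the walls. I'm lowering it and releasing.

Request:
send_rows(plan=[[[0,0,-0.01,0,0,0],[0,0,-0.01,0,0,0],[0,0,-0.008,0,0,0],[0,0,0,0,0,0],[0,0,0,0,0,0]]])

```text
time_s: 7.08
eef_pos: [0.6493, -0.2042, 0.021]
eef_rot: [[-0.969, 0.246, -0.0], [0.246, 0.969, 0.0], [0.001, 0.0, -1.0]]
force: [-0.4, 0.8, -1.5]
width: 0.337
grasp_force: 59.9
```

Request:
send_rows(plan=[[[0,0,0,0,0,0],[0,0,0,0,0,0],[0,0,0,0,0,0],[0,0,0,0,0,0],[0,0,0,0,0,0],[0,0,0.04,0,0,0],[0,0,0.06,0,0,0],[0,0,0.06,0,0,0],[0,0,0.04,0,0,0],[0,0,0,0,0,0]]], grip=0.75)

```text
time_s: 7.92
eef_pos: [0.652, -0.2055, 0.1275]
eef_rot: [[-0.969, 0.246, 0.007], [0.246, 0.969, -0.004], [-0.008, -0.002, -1.0]]
force: [1.9, -0.4, 1.0]
width: 0.754
grasp_force: 0.0
```

Request:
send_rows(plan=[[[-0.0239,0.0568,0,0,0,0.746],[-0.0239,0.0568,0,0,0,0.746],[-0.0239,0.0568,0,0,0,0.746],[-0.0239,0.0568,0,0,0,0.746],[-0.0239,0.0568,0,0,0,0.746],[-0.0239,0.0568,0,0,0,0.746],[-0.0239,0.0568,0,0,0,0.746],[-0.0239,0.0568,0,0,0,0.746],[-0.0239,0.0568,0,0,0,0.746],[-0.0239,0.0568,0,0,0,0.746],[-0.0239,0.0568,0,0,0,0.746],[-0.0239,0.0568,0,0,0,0.746]]], grip=1)

```text
time_s: 8.92
eef_pos: [0.5052, 0.1378, 0.121]
eef_rot: [[-0.891, -0.453, -0.0], [-0.453, 0.891, 0.0], [0.0, 0.0, -1.0]]
force: [1.3, 0.8, -0.2]
width: 0.996
grasp_force: 0.0
```

Request:
send_rows(plan=[[[0,0,-0.03,0,0,0],[0,0,-0.03,0,0,0],[0,0,0,0,0,0],[0,0,0,0,0,0]]])

```text
time_s: 9.25
eef_pos: [0.5052, 0.1365, 0.0906]
eef_rot: [[-0.893, -0.451, -0.002], [-0.451, 0.893, 0.0], [0.002, 0.001, -1.0]]
force: [-0.4, -0.2, -0.7]
width: 0.998
grasp_force: 0.0
```

```bash
python3 - <<'E'
from h import *
snap("side","s4",(260,130,460,280),4)
snap("top","t4",(325,88,525,238),4)
E
```

```text
(no output)
```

View pics/s4.png

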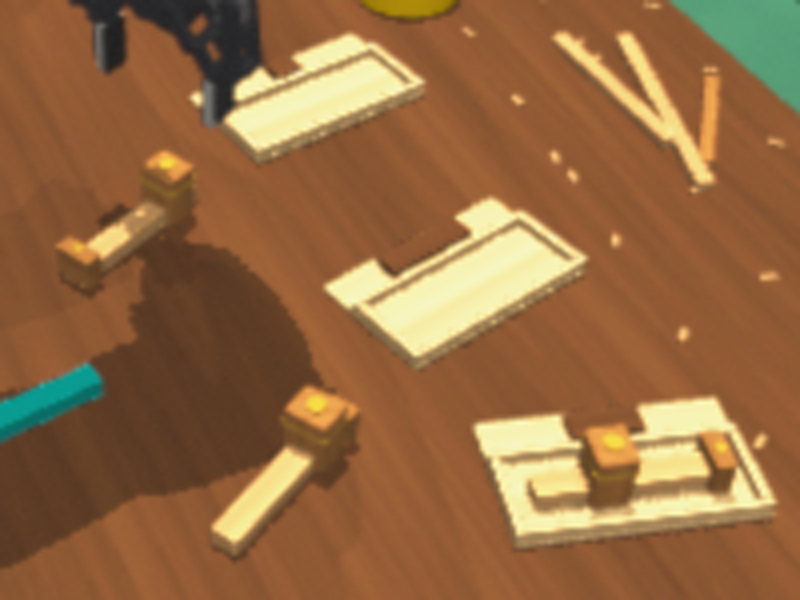

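View pics/t4.png

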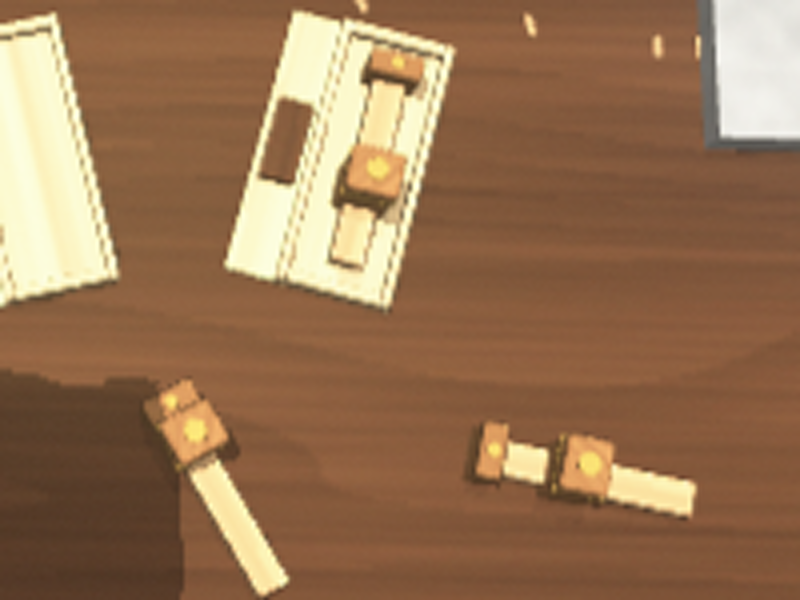

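The medium gauge sits in the lane of the right tray (head (395,68), slide (375,172), beam end (348,262)). The shut gauge hasn't moved. I'm picking up the long one next.

Request:
send_rows(plan=[[[0,0,-0.03,0,0,0],[0,0,-0.03,0,0,0],[0,0,-0.03,0,0,0],[0,0,-0.03,0,0,0],[0,0,-0.02,0,0,0],[0,0,-0.013,0,0,0],[0,0,0,0,0,0],[0,0,0,0,0,0]]])

```text
time_s: 10.02
eef_pos: [0.5064, 0.1364, 0.0153]
eef_rot: [[-0.893, -0.451, 0.0], [-0.451, 0.893, 0.0], [-0.0, -0.0, -1.0]]
force: [1.1, -0.0, 1.0]
width: 0.999
grasp_force: 0.0
```

Request:
send_rows(plan=[[[0,0,0,0,0,0],[0,0,0,0,0,0],[0,0,0,0,0,0],[0,0,0,0,0,0],[0,0,0,0,0,0],[0,0,0,0,0,0],[0,0,0,0,0,0],[0,0,0,0,0,0],[0,0,0,0,0,0],[0,0,0,0,0,0]]], grip=0, grip_force=80)

```text
time_s: 10.85
eef_pos: [0.5066, 0.1366, 0.0155]
eef_rot: [[-0.893, -0.451, 0.001], [-0.451, 0.893, 0.0], [-0.001, -0.0, -1.0]]
force: [-1.0, 0.5, 5.6]
width: 0.34
grasp_force: 79.9
```

Request:
send_rows(plan=[[[0,0,0.02,0,0,0],[0,0,0.04,0,0,0],[0,0,0.04,0,0,0],[0,0,0.04,0,0,0],[0,0,0.02,0,0,0],[0,0,0,0,0,0],[0,0,0,0,0,0]]])

```text
time_s: 11.43
eef_pos: [0.5062, 0.1365, 0.0947]
eef_rot: [[-0.893, -0.451, 0.0], [-0.451, 0.893, 0.0], [-0.0, -0.0, -1.0]]
force: [0.6, -0.7, -2.4]
width: 0.338
grasp_force: 79.0
```

```bash
python3 - <<'E'
from m import *
h=Rr(394,68,.030);s=Rr(375,171,.046);c=np.array(T["medium"][0]);m=c.mean(0);ax=(c[0]+c[1]-c[2]-c[3]);ax/=np.linalg.norm(ax);n=np.array([-ax[1],ax[0]])
u=(s-h)/np.linalg.norm(s-h);g=h+.053*u;print("gap",np.linalg.norm(s-h)-.020,"along/across",(g-m)@ax,(g-m)@n,"ang",ang(u),ang(ax))
E
```

```text
gap 0.0464680508763019 along/across -0.00378748112652942 0.000515357522344737 ang 166.7015085429499 -13.903098441778386
```

Request:
send_rows(plan=[[[0.0323,-0.0246,0,0,0,-0.236],[0.0323,-0.0246,0,0,0,-0.236],[0.0323,-0.0246,0,0,0,-0.236],[0.0323,-0.0246,0,0,0,-0.236],[0.0323,-0.0246,0,0,0,-0.236],[0.0323,-0.0246,0,0,0,-0.236],[0.0323,-0.0246,0,0,0,-0.236],[0.0323,-0.0246,0,0,0,-0.236],[0.0323,-0.0246,0,0,0,-0.236],[0.0323,-0.0246,0,0,0,-0.236],[0.0323,-0.0246,0,0,0,-0.236],[0.0323,-0.0246,0,0,0,-0.236]]])

```text
time_s: 12.43
eef_pos: [0.6995, -0.0115, 0.0923]
eef_rot: [[-0.971, -0.238, -0.003], [-0.238, 0.971, 0.001], [0.003, 0.001, -1.0]]
force: [0.5, -0.3, -1.0]
width: 0.34
grasp_force: 79.1
```

Request:
send_rows(plan=[[[0,0,-0.03,0,0,0],[0,0,-0.03,0,0,0],[0,0,-0.03,0,0,0],[0,0,-0.03,0,0,0],[0,0,0,0,0,0],[0,0,0,0,0,0],[0,0,0,0,0,0]]])

```text
time_s: 13.02
eef_pos: [0.6997, -0.011, 0.0348]
eef_rot: [[-0.971, -0.239, -0.0], [-0.239, 0.971, 0.0], [0.0, 0.0, -1.0]]
force: [0.4, 0.9, -1.4]
width: 0.337
grasp_force: 79.3
```

```bash
python3 - <<'E'
from h import *
snap("side","s5",(320,140,440,230),5)
E
```

```text
(no output)
```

View pics/s5.png

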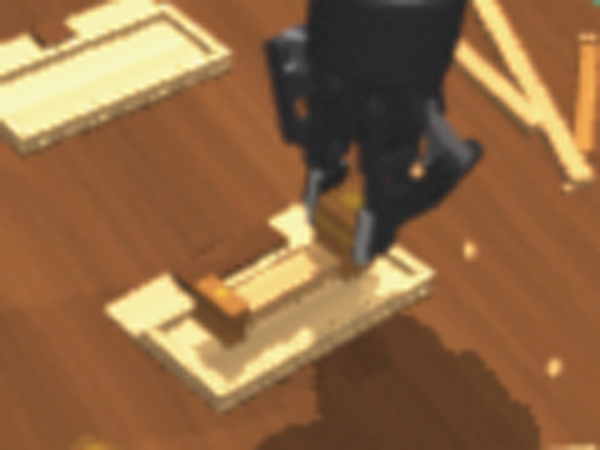

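The long gauge hangs level over the middle lane, with its head at (220,305) inside the end wall. I'm lowering it and releasing.

Request:
send_rows(plan=[[[0,0,-0.01,0,0,0],[0,0,-0.01,0,0,0],[0,0,-0.009,0,0,0],[0,0,0,0,0,0],[0,0,0,0,0,0]]])

```text
time_s: 13.48
eef_pos: [0.6997, -0.011, 0.02]
eef_rot: [[-0.971, -0.239, -0.0], [-0.239, 0.971, 0.0], [0.0, 0.0, -1.0]]
force: [0.1, 0.4, -1.3]
width: 0.338
grasp_force: 79.3
```

Request:
send_rows(plan=[[[0,0,0,0,0,0],[0,0,0,0,0,0],[0,0,0,0,0,0],[0,0,0,0,0,0],[0,0,0,0,0,0],[0,0,0.04,0,0,0],[0,0,0.06,0,0,0],[0,0,0.06,0,0,0],[0,0,0.04,0,0,0],[0,0,0,0,0,0]]], grip=0.75)

```text
time_s: 14.32
eef_pos: [0.7026, -0.0116, 0.1266]
eef_rot: [[-0.971, -0.239, 0.008], [-0.239, 0.971, -0.002], [-0.007, -0.003, -1.0]]
force: [0.8, 0.0, 1.1]
width: 0.751
grasp_force: 0.0
```

Request:
send_rows(plan=[[[-0.028,-0.0402,0,0,0,0.945],[-0.028,-0.0402,0,0,0,0.945],[-0.028,-0.0402,0,0,0,0.945],[-0.028,-0.0402,0,0,0,0.945],[-0.028,-0.0402,0,0,0,0.945],[-0.028,-0.0402,0,0,0,0.945],[-0.028,-0.0402,0,0,0,0.945],[-0.028,-0.0402,0,0,0,0.945],[-0.028,-0.0402,0,0,0,0.945],[-0.028,-0.0402,0,0,0,0.945],[-0.028,-0.0402,0,0,0,0.945],[-0.028,-0.0402,0,0,0,0.945]]], grip=1)

```text
time_s: 15.32
eef_pos: [0.531, -0.253, 0.1198]
eef_rot: [[-0.406, -0.914, -0.0], [-0.914, 0.406, 0.0], [-0.0, 0.0, -1.0]]
force: [0.3, 0.4, -0.2]
width: 0.996
grasp_force: 0.0
```

Request:
send_rows(plan=[[[-0.028,-0.0402,0,0,0,0.945],[-0.028,-0.0402,0,0,0,0.945],[-0.028,-0.0402,0,0,0,0.945],[0,0,-0.03,0,0,0],[0,0,-0.03,0,0,0],[0,0,-0.02,0,0,0],[0,0,0,0,0,0],[0,0,0,0,0,0],[0,0,0,0,0,0]]])

```text
time_s: 16.07
eef_pos: [0.4903, -0.3125, 0.081]
eef_rot: [[-0.194, -0.981, 0.0], [-0.981, 0.194, -0.0], [0.0, -0.0, -1.0]]
force: [-0.1, -0.2, 0.1]
width: 1.0
grasp_force: 0.0
```

```bash
python3 - <<'E'
from h import *
print(get_obs()["joint_pos"].round(1))
snap("side","s6",(330,150,490,270),5)
E
```

```text
[ -45.4    4.3  -11.9   73.8   -0.  -124.2]
```

View pics/s6.png

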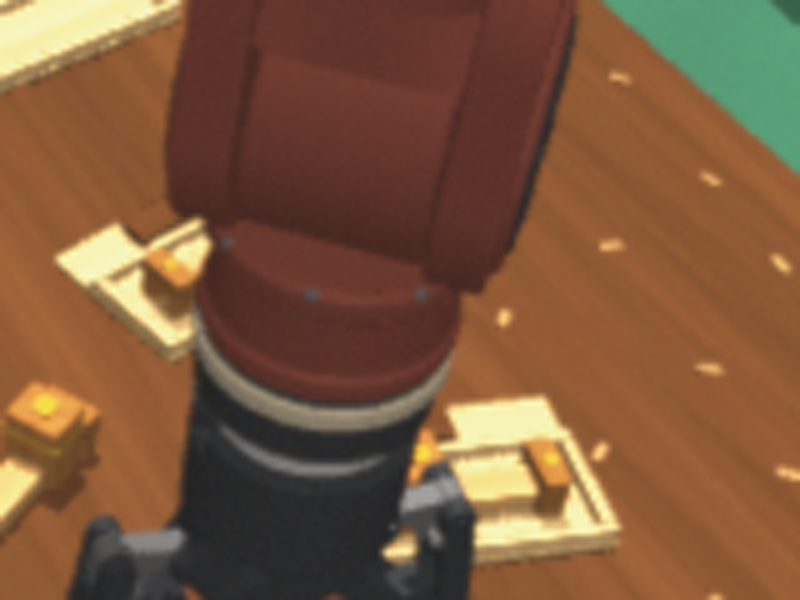

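The gripper hides the short gauge here. The long gauge's head (175,275) sits in its lane, and the measured TCP matches the slide's position. I'm descending.

Request:
send_rows(plan=[[[0,0,-0.022,0,0,0],[0,0,-0.022,0,0,0],[0,0,-0.022,0,0,0],[0,0,-0.022,0,0,0],[0,0,-0.022,0,0,0],[0,0,-0.022,0,0,0],[0,0,0,0,0,0],[0,0,0,0,0,0]]])

```text
time_s: 16.78
eef_pos: [0.4894, -0.3121, 0.0133]
eef_rot: [[-0.194, -0.981, -0.001], [-0.981, 0.194, 0.001], [-0.001, 0.002, -1.0]]
force: [-0.4, -0.3, 0.7]
width: 1.0
grasp_force: 0.0
```

Request:
send_rows(plan=[[[0,0,0,0,0,0],[0,0,0,0,0,0],[0,0,0,0,0,0],[0,0,0,0,0,0],[0,0,0,0,0,0],[0,0,0,0,0,0],[0,0,0,0,0,0],[0,0,0,0,0,0],[0,0,0,0,0,0],[0,0,0,0,0,0]]], grip=0, grip_force=70)

```text
time_s: 17.62
eef_pos: [0.4904, -0.313, 0.0151]
eef_rot: [[-0.194, -0.981, 0.001], [-0.981, 0.194, -0.001], [0.001, -0.001, -1.0]]
force: [0.3, -0.2, 4.9]
width: 0.333
grasp_force: 70.1
```

Request:
send_rows(plan=[[[0,0,0.02,0,0,0],[0,0,0.04,0,0,0],[0,0,0.04,0,0,0],[0,0,0.04,0,0,0],[0,0,0.04,0,0,0],[0,0,0.02,0,0,0],[0,0,0,0,0,0]]])

```text
time_s: 18.2
eef_pos: [0.4908, -0.3135, 0.117]
eef_rot: [[-0.194, -0.981, 0.002], [-0.981, 0.194, -0.003], [0.002, -0.003, -1.0]]
force: [-0.9, -0.9, -1.0]
width: 0.34
grasp_force: 69.2
```

Request:
send_rows(plan=[[[0.0196,0.0578,0,0,0,-0.826],[0.0196,0.0578,0,0,0,-0.826],[0.0196,0.0578,0,0,0,-0.826],[0.0196,0.0578,0,0,0,-0.826],[0.0196,0.0578,0,0,0,-0.826],[0.0196,0.0578,0,0,0,-0.826],[0.0196,0.0578,0,0,0,-0.826],[0.0196,0.0578,0,0,0,-0.826],[0.0196,0.0578,0,0,0,-0.826],[0.0196,0.0578,0,0,0,-0.826],[0.0196,0.0578,0,0,0,-0.826],[0.0196,0.0578,0,0,0,-0.826]]])

```text
time_s: 19.2
eef_pos: [0.6069, 0.0359, 0.1126]
eef_rot: [[-0.837, -0.547, -0.002], [-0.547, 0.837, 0.0], [0.002, 0.002, -1.0]]
force: [0.3, -0.8, -1.2]
width: 0.336
grasp_force: 69.3
```

Request:
send_rows(plan=[[[0.0196,0.0578,0,0,0,-0.826],[0.0196,0.0578,0,0,0,-0.826],[0.0196,0.0578,0,0,0,-0.826],[0.0196,0.0578,0,0,0,-0.826],[0.0196,0.0578,0,0,0,-0.826],[0.0196,0.0578,0,0,0,-0.826],[0,0,-0.04,0,0,0],[0,0,-0.04,0,0,0],[0,0,-0.04,0,0,0],[0,0,-0.03,0,0,0],[0,0,0,0,0,0],[0,0,0,0,0,0]]])

```text
time_s: 20.2
eef_pos: [0.6646, 0.2074, 0.0371]
eef_rot: [[-0.983, -0.185, -0.004], [-0.185, 0.983, -0.0], [0.004, 0.0, -1.0]]
force: [-0.2, -0.3, -0.6]
width: 0.343
grasp_force: 69.4
```

```bash
python3 - <<'E'
from h import *
snap("side","s7",(290,100,410,190),5)
E
```

```text
(no output)
```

View pics/s7.png

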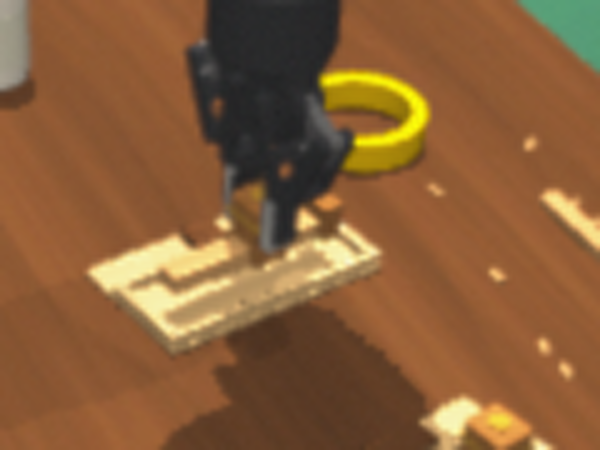

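The short gauge hangs over the left lane, with its beam end at (170,275) and head at (325,210), both inside the walls. I'm lowering it and releasing.

Request:
send_rows(plan=[[[0,0,-0.01,0,0,0],[0,0,-0.01,0,0,0],[0,0,-0.008,0,0,0],[0,0,-0.004,0,0,0],[0,0,0,0,0,0],[0,0,0,0,0,0]]])

```text
time_s: 20.75
eef_pos: [0.6662, 0.2076, 0.0233]
eef_rot: [[-0.983, -0.185, -0.0], [-0.185, 0.983, 0.0], [0.0, 0.0, -1.0]]
force: [-0.3, -0.1, -1.6]
width: 0.335
grasp_force: 69.4
```

Request:
send_rows(plan=[[[0,0,0,0,0,0],[0,0,0,0,0,0],[0,0,0,0,0,0],[0,0,0,0,0,0],[0,0,0,0,0,0],[0,0,0.04,0,0,0],[0,0,0.06,0,0,0],[0,0,0.06,0,0,0],[0,0,0.04,0,0,0],[0,0,0,0,0,0]]], grip=0.75)

```text
time_s: 21.58
eef_pos: [0.669, 0.208, 0.1296]
eef_rot: [[-0.983, -0.185, 0.008], [-0.185, 0.983, 0.001], [-0.008, -0.0, -1.0]]
force: [0.6, 0.4, 1.4]
width: 0.75
grasp_force: 0.0
```

Request:
send_rows(plan=[[[-0.03,0.06,0.02,0,0,0],[-0.03,0.06,0.02,0,0,0],[-0.03,0.06,0.02,0,0,0],[-0.03,0.06,0.02,0,0,0],[-0.04,0.05,0.02,0,0,0],[-0.04,0.05,0.02,0,0,0],[-0.04,0.05,0.02,0,0,0],[-0.04,0.05,0,0,0,0],[-0.04,0.05,0,0,0,0],[-0.04,0.04,0,0,0,0],[0,0,0,0,0,0],[0,0,0,0,0,0]]])

```text
time_s: 22.58
eef_pos: [0.4851, 0.4737, 0.1929]
eef_rot: [[-0.982, -0.187, -0.0], [-0.187, 0.982, -0.0], [0.0, -0.0, -1.0]]
force: [0.3, -0.6, -0.7]
width: 0.754
grasp_force: 0.0
```

```bash
python3 - <<'E'
from h import *
snap("top","t8",(180,80,380,230),4)
E
```

```text
(no output)
```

View pics/t8.png

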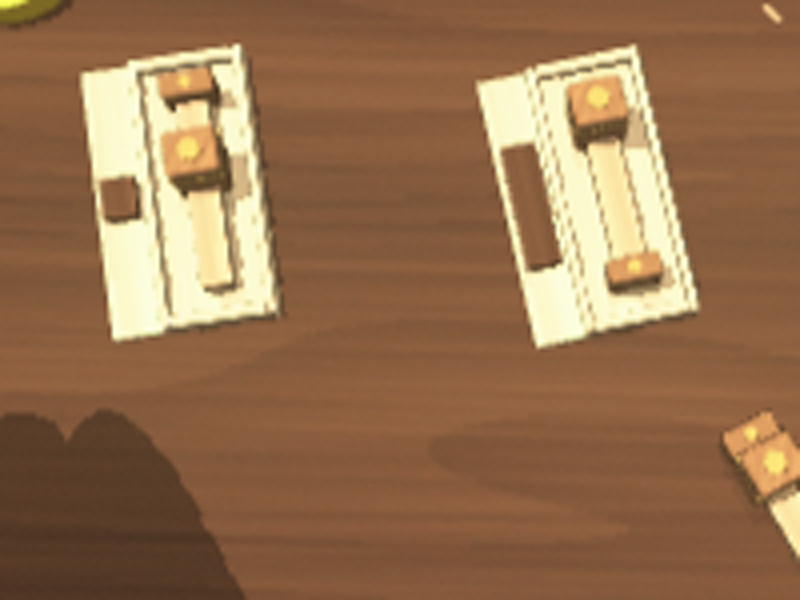

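Both gauges lie in their lanes: the short one with its slide at (193,150) and head at (188,83), the long one with its slide at (598,105) and head at (634,268). I'll check the numbers.

```bash
python3 - <<'E'
from m import *
P=lambda u,v,z:px("top",((u+.5)/4-.5+180,(v+.5)/4-.5+80),z)
for k,h,s in(("short",P(188,82,.030),P(191,149,.046)),("long",P(634,266,.030),P(598,101,.046))):
  c=np.array(T[k][0]);m=c.mean(0);ax=(c[0]+c[1]-c[2]-c[3]);ax/=np.linalg.norm(ax);n=np.array([-ax[1],ax[0]])
  u=(s-h)/np.linalg.norm(s-h);g=h+.053*u;print(k,"gap",np.linalg.norm(s-h)-.020,"along/across",(g-m)@ax,(g-m)@n,"ang",ang(u),ang(ax))
print(P(773,462,.042),G["shut"][0],get_obs()["dq"].round(2))
E
```

```text
short gap 0.024983562149974926 along/across 0.0010644074993335266 -0.0012263009249084455 ang -170.04256859116117 10.76190236652994
long gap 0.06927727325697987 along/across 0.001625988430820993 0.0005929072106490875 ang 13.945087130090108 14.034796366607756
[ 0.50425616 -0.10631571] [ 0.50535277 -0.107881  ] [-1.7   0.22  0.12 -0.03 -0.19 -0.09]
```

```bash
python3 -c "
from station import job_done; print(job_done())"
```

```text
the job is handed in; nothing more can be done
None
```

I placed the short, medium and long gauges in their matching trays and handed the job in at about 23 s. By camera each is within 4 mm of its lane centre, with gaps of about 25, 46 and 69 mm, and the shut gauge has not moved; the judge's verdict was not shown.

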